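# Clamp the pump body and offer up its gland cover

### The arm

A 6-joint arm with a two-finger parallel gripper is mounted at the origin on the work surface. World frame = base frame: x ahead of the robot, y to its left, z up, the work surface at z = 0. Lengths are in mm, angles in rad, forces in N, time in s.
With the tool pointing down it reaches from about 275 to 750 mm from the base axis. Payload 10.2 kg.
Tool frame: the origin (TCP) lies at the very end of the fingers, on their centre line; the grasp point (between the pads) lies 19 mm behind it (ctrl.hold_point_z is the distance from the TCP to the grasp point, in mm); z points along the fingers, y is the direction in which the jaws open and shut (so a half turn about z gives the same grasp; the last joint's range is limited). The gripper opens to 85 mm and grips with 20 to 120 N. Pads are 22 mm wide; open, the fingers measure 114 mm over their backs; the gripper's body (76 mm by 85 mm) begins 54 mm behind the grasp point. The pads swing forward as they close: fully open they stand 13 mm farther back than shut.
Start: joints at [-1.33, 0.313, 1.498, -0, 1.331, -0.223], TCP at [234.847, -469.55, 201.494] pointing down, gripper open.
Joint ranges: [-2.94, 2.94], [-0.97, 2.17], [0.19, 2.56], [-1.23, 4.37], [0.02, 3.11], [-2.88, 2.88]. Speed limits (rad/s): [2.39, 2.39, 3.01, 3.14, 3.14, 3.14].

### API

Orientations are given as a unit quaternion [w, x, y, z].
In Python, from rig import readout, cams, workorder, spotter, ctrl gives the robot as it stands.
- The arm moves only by the tool step_arm, never from a script. Its argument "plan" is text: rows parted by semicolons, each of 5 numbers parted by spaces: the shift along the tool's x, y, z in cm, then the turn about the tool's z in degrees, then the opening in per cent of the stroke, from 0 (shut) to 100 (fully open). In form: x y z twist gripper; .... A call has 1 to 10 rows; each row is the pose to reach, as a shift and turn from the pose commanded when the call began, along the tool's axes at that moment; what a row does not reach only later rows make up. A row lasts 1/10 s, in which the tool goes at most 50 mm and 8.59 degrees, less where a joint would pass 70% of its speed; a pose out of reach is approached as far as the arm can. A call with a gripper value outside its range is refused whole. The fingers move at their own pace and stop on an object; "grip_force" is the grip in N (left out, the last holds). Time passes only in rows, so rows that repeat a pose let the fingers close. It gives the time, the measured TCP pose, the force and the opening at its end, in the units of the state.
- readout.sense(): the state, without advancing time (a new reading comes with each control period).
- cams.capture(name): name is "side" or "top" or "wrist"; returns (picture, depth): 480x640x3 uint8, red, green, blue; 480x640 float32, mm along the optical axis (not along the pixel's ray), 0 where there is no reading.
- cams.camera_info(name): a dict with "vfov" (degrees; the focal length in pixels is half the picture's height over the tangent of half this angle, whatever the lens; pixels are square), "cx", "cy" (the principal point, pixels), "rvec" (rotation vector, rad) and "tvec" (3), from world to camera coordinates, as OpenCV has them. Camera axes: x right, y down, z forward; pixel columns grow to the right and rows downward; lengths in mm; the calibration is good to about 2 mm. A picture is of the moment at which its call begins: read the wrist's pose just before it. camera_info takes no time and is no camera call; for the wrist camera it gives the pose at the moment of the call.
- workorder.finish_job(): hands the job in, once; it reports no verdict.
Trained networks look in the newest picture that a camera, given by its name, has taken for a name from the list of things; names that differ only in an ending like _2 or _b are one class to them, and where a whole thing is asked for, a point or a joint stands for the part that bears it (a point fixed in the world has none). Each returns a list of dicts, best first, with "conf" (0 to 1); they miss things now and then, are a little off and sometimes report something else, mostly with a low value. They report only what shows in the picture. A call takes as long as a camera call. They do not tell look-alikes from the thing itself.
- spotter.regions_of(camera, target): "pixels" (480x640 bool, what is visible of it) and "extent" ([centre column, centre row, width, height] in pixels, round what is visible of it).
The state is a dict: "time_s": time; "joints": joint angles; "dq": joint speeds; "tau": joint torques, N m; "eef_pos": TCP position; "ee_rot": TCP orientation; "force": force on the tool from outside, world axes, zero at the start; "wrist_torque": the same for the moment, N m; "grip_width": opening from 0.0 (shut) to 1.0 (fully open).
Only numpy, scipy, OpenCV 4.12 (cv2) and the standard library are available. Lean on these libraries where they do the work, as an engineer would, in place of code of your own. Each camera call takes 0.05 s, during which the arm holds its last target. There are 200 camera calls.

### The job

Swing the fixture's red-knobbed cam lever all the way over so that the steel pump body is clamped. Then pick up the brass gland cover by its hexagon boss, carry it over the row of standing sleeves to the body and hold it there, level, about 1 cm above the tips of the two studs, each hole lined up over a stud, without letting it touch, while I lay the gasket on. Finish still holding it like that, with the body clamped, and leave the sleeves standing where they are.

Things in the scene. Friction and masses are not known exactly. Their poses are not given: they have to be found in the camera images.
- fixture: Green clamping fixture, fixed to the bench; origin on its underside at the centre of the nest, own x roughly away from the robot (yaw within 0.3 rad). Base plate 15 mm thick, x from -85 to +105 mm, y +-75 mm. Fixed V jaw on its -x side (top 49 mm above the bench), steel sliding jaw on its +x side (top 46 mm), pushed towards -x by the cam lever.
- clamp_lever (a joint): Cam lever, rad: 0 = open, 1.7 = right over at its stop, clamped (starts at 0 to 0.35). Turns about the vertical at point lever_pivot, counter-clockwise from above as it closes; its arm lies at -0.96 rad + this value from the fixture's x axis. Stays where left (friction 0.15 N m). Beyond about 1.3 rad the jaw presses the body against the V jaw, shifting it up to 3 mm.
- lever_pivot (a point): On the lever's vertical axis, at the mid-height of its arm: 75 mm from the fixture origin along the fixture's x, 60 mm above the bench. The hub there has a radius of 13 mm and its top is 69 mm above the bench.
- lever_knob (a point): Centre of the red ball knob (diameter 24 mm) at the end of the lever, 88 mm from the pivot, 60 mm above the bench. The arm is a steel bar 12 mm wide, 10 mm high, its mid-height 60 mm above the bench; the space beneath and around it is free.
- pump_body: Steel pump body, upright cylinder 90 mm diameter, 60 mm high, bore 48 mm in its top, 2 kg, standing loose on the fixture's base plate; yaw within 0.6 rad of the fixture's. Origin at the centre of its underside (15 mm above the bench), z up. Two upright studs, 8 mm diameter, 16 mm high, on its top face at x = +36 and -36 mm, y = 0; tips 76 mm above the origin.
- cover: Brass two-hole gland cover, about 0.4 kg, flat in the tray. Origin at the centre of its underside, z up. Rhombic flange 10 mm thick, 96 mm long (own x), 52 mm wide; 11 mm holes at x = +36 and -36 mm, both ways round equal. On top a hexagon boss to grip by: 30 mm across flats, from 10 to 42 mm above the origin; flats face +-y and 60 degrees either side of that.
- tray: Low wooden tray fixed on the bench, 240 (x) x 200 (y) x 22 mm high, walls and floor 6 mm thick; origin at the centre of its underside. The cover lies on its floor, within 25 mm of its centre.
- sleeve_1: Finished steel sleeve, upright cylinder of diameter 52 mm, height 100 mm, standing loose in the row between tray and fixture; origin at the centre of its underside.
- sleeve_2: Second sleeve of the row, same size and origin.
- sleeve_3: Third sleeve of the row, same size and origin.
Mind the look-alikes: they are no part of the job. What is shaped like the cover but blue or green is not meant.

How it is judged (in metres and radians):
On the way, in this order (a step that is already met when the one before it is completed fails the run):
1. the lever is swung over: the body is clamped (value of joint clamp_lever above 1.5 rad), for 0.2 s.
2. the cover is carried in the gripper over the row of sleeves (height (world z) of cover above 0.102 m and contact force between cover and the fingers above 0.5 N and world y of cover between -0.06 and 0.06 m and world x of cover between 0.34 and 0.7 m), for 0.05 s.
At the end, for the whole second after the job is handed in: Lever at 1.5 rad or more, body upright in its nest; cover held still by the gripper alone, level within 0.08 rad, underside 3 to 20 mm above the stud tips, centre within 4.5 mm of the body axis, hole line within 0.10 rad of the stud line (either way round), touching neither body nor fixture (value of joint clamp_lever above 1.5 rad and z of cover in the frame of pump_body between 0.079 and 0.096 m and horizontal distance between cover and pump_body below 0.0045 m and angle between the x axis of cover and the x axis of pump_body, either way round below 0.1 rad and angle between cover's own z axis and vertical below 0.08 rad and linear speed of cover below 0.01 m/s and contact force between cover and the fingers above 0.5 N and contact force between cover and pump_body below 0.05 N and contact force between cover and fixture below 0.05 N and horizontal distance between pump_body and fixture below 0.006 m and angle between pump_body's own z axis and vertical below 0.03 rad); the arm keeps its last pose, push and grip.
It fails at once if the cover knocks against the pump body or its studs (contact force between cover and pump_body above 1 N).
It fails at once if a sleeve is moved (distance of any of sleeve_1, sleeve_2, sleeve_3 from where it was at the start of the episode above 0.01 m).
It also fails if it takes over 64 s, if anything falls off the work surface, if the arm or the gripper's body presses on something with over 40 N, if the wrist force passes 120 N, or if a joint passes its speed limit or range.

## Working session

There is one attempt and no reset: what is moved stays moved. The work goes in short steps, Python scripts to look and compute and a tool call to move; the robot and the scene stay as the last step left them, time stands still between calls to the robot, and variables do not carry over. Pictures are saved under pics/ and viewed, about 8 in all and at most 12, crops included, and the job is handed in when it is done.

Besides the shell and the picture viewer there is one more tool, called after "Request:" as name(argument=value, ...), one argument or row to a line, values as JSON. step_arm: Moves the arm, as the interface text tells. Its arguments: {"type":"object","properties":{"plan":{"type":"string"},"grip_force":{"type":"number"}},"required":["plan"]}

```bash
ls; mkdir -p pics
cat > h.py <<'E'
import numpy as np, cv2
from rig import readout, cams, workorder, spotter, ctrl
def K(ci): 
    f=240/np.tan(np.radians(ci['vfov'])/2); return f,ci['cx'],ci['cy']
def cloud(name,d,ci=None):
    ci=ci or cams.camera_info(name); f,cx,cy=K(ci)
    v,u=np.mgrid[0:480,0:640]; P=np.stack([(u-cx)/f*d,(v-cy)/f*d,d],-1)
    R=cv2.Rodrigues(np.array(ci['rvec'],float))[0]
    W=(P-np.array(ci['tvec'],float).ravel())@R
    W[d<=0]=np.nan; return W
def save(n,im): cv2.imwrite('pics/'+n+'.png',cv2.cvtColor(im,cv2.COLOR_RGB2BGR))
def proj(ci,p):
    f,cx,cy=K(ci); R=cv2.Rodrigues(np.array(ci['rvec'],float))[0]
    q=R@np.array(p,float)+np.array(ci['tvec'],float).ravel(); return q[0]/q[2]*f+cx,q[1]/q[2]*f+cy
E
python3 - <<'E'
from h import *
s=readout.sense(); print(s)
for c in ['side','top']:
    im,d=cams.capture(c); save(c,im); np.savez('/tmp/'+c,im=im,d=d); print(c,cams.camera_info(c))
    W=cloud(c,d)
    for t in ['fixture','clamp_lever','lever_knob','pump_body','cover','tray','sleeve_1']:
        for r in spotter.regions_of(c,t):
            m=r['pixels']; print(c,t,round(r['conf'],2),np.round(r['extent']),np.round(np.nanmedian(W[m],0)),np.nanmax(W[m][:,2]).round(),im[m].mean(0).round())
E
```

```text
pics
{'time_s': 0.0, 'joints': array([-1.33040099e+00,  3.13449887e-01,  1.49844838e+00, -1.82372386e-05,
        1.33100664e+00, -2.23380466e-01]), 'dq': array([ 0.00056501, -0.00025513,  0.00079898, -0.00100035,  0.00029869,
       -0.00117785]), 'tau': array([-1.19742592e-03, -4.12259495e+01, -2.59749860e+01, -3.01892960e-04,
        4.04890714e-03,  2.88030753e-05]), 'eef_pos': array([ 234.76721644, -469.24639932,  200.93091156]), 'ee_rot': array([-6.56025607e-04,  9.73233553e-01,  2.29817364e-01, -1.44378432e-05]), 'force': array([-0.77304683,  0.44531388,  0.23812113]), 'wrist_torque': array([-0.00813413, -0.01975788,  0.00106763]), 'grip_width': 0.9959431933502584}
side {'vfov': 42.420475477289585, 'cx': 318.50729963749916, 'cy': 242.7410526239801, 'rvec': array([ 2.20666859, -0.72925773,  0.30880435]), 'tvec': array([-316.37398081,  263.98894211, 1388.18005456])}
side fixture 0.93 [438. 322. 114.  54.] [ 573. -310.   17.] 476.0 [ 90. 100.  85.]
side clamp_lever 0.65 [472. 306.  46.  17.] [ 599. -299.   63.] 76.0 [136. 109. 103.]
side clamp_lever 0.22 [282. 217.  10.  16.] [44
[... 631 characters left out ...]
op clamp_lever 0.76 [469. 173.  50.  28.] [ 594. -283.   64.] 77.0 [114.  99.  96.]
top lever_knob 0.86 [468. 175.  52.  27.] [ 595. -285.   64.] 77.0 [113.  97.  93.]
top cover 0.96 [150. 265.  32.  28.] [369. 446.  11.] 48.0 [ 62.  77. 129.]
top cover 0.9 [225. 326.  18.  44.] [237. 271.  11.] 50.0 [ 65. 115.  70.]
top cover 0.62 [226. 244.  25.  36.] [424. 274.  17.] 56.0 [139. 111.  66.]
top tray 0.75 [230. 240.  93. 106.] [447. 253.   6.] 31.0 [116.  84.  58.]
top sleeve_1 0.86 [342. 250.  27.  30.] [410.   7.  99.] 107.0 [83. 79. 75.]
top sleeve_1 0.69 [347. 177.  26.  26.] [581.  -7.  97.] 111.0 [79. 75. 71.]
top sleeve_1 0.66 [346. 207.  26.  30.] [514.  -5.  97.] 109.0 [83. 78. 73.]
```

Run:
```python
from h import *
z=np.load('/tmp/top.npz'); im=z['im'];W=cloud('top',z['d'])
crop=np.hstack([cv2.resize(im[150:270,395:515],(400,400),interpolation=cv2.INTER_CUBIC),cv2.resize(im[185:305,170:290],(400,400),interpolation=cv2.INTER_CUBIC)])
save('crop1',crop)
# knob: red pixels
hsv=cv2.cvtColor(im,cv2.COLOR_RGB2HSV); red=((hsv[...,0]<6)|(hsv[...,0]>174))&(hsv[...,1]>130)&(hsv[...,2]>60)
v,u=np.where(red); print('red',np.c_[u,v].mean(0),len(u),np.nanmedian(W[red],0))
# boss top
m=(W[...,2]>38)&(W[...,1]>180)&(W[...,1]<360)&(W[...,0]>350)
print('boss',m.sum(),np.nanmedian(W[m],0))
m=(W[...,2]>69)&(W[...,2]<82)&(W[...,1]<-150); m[:, :400]=0
print('body top',m.sum(),np.nanmean(W[m],0))
```

```text
red [488.40298507 165.04477612] 67 [ 620.8512525  -340.08613055   67.87421055]
boss 375 [757.83145856 236.27644039  44.28221468]
body top 1057 [ 398.59843291 -304.1981644    74.44174886]
```

View pics/top.png

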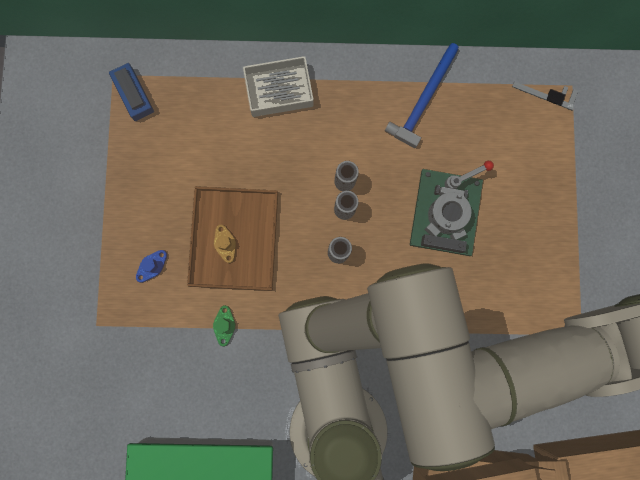

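View pics/crop1.png

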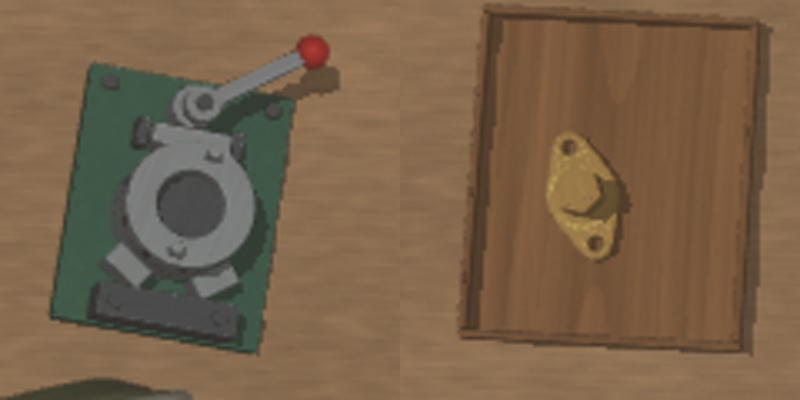

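The brass cover is at top px (226,244), in the tray. Its look-alikes are the blue one at (150,266) and the green one at (225,326), both outside the tray. The crop confirms that the cover in the tray is brass. The lever's red knob is at (488,165) and its hub at (456,181). The sleeves are at (347,177), (346,207) and (342,250).

```bash
cat >> h.py <<'E'
def ray(ci,u,v,z):
    f,cx,cy=K(ci); R=cv2.Rodrigues(np.array(ci['rvec'],float))[0]; t=np.array(ci['tvec'],float).ravel()
    c=-R.T@t; d=R.T@np.array([(u-cx)/f,(v-cy)/f,1]); return c+d*(z-c[2])/d[2]
def yaw_now(s):
    w,x,y,z=s['ee_rot']; return np.arctan2(2*(x*y+w*z),1-2*(y*y+z*z))
def goto(x,y,z,yaw=None,s=None):
    """needed shift (cm, tool axes) and twist (deg), yaw = world angle of tool x (mod pi)"""
    s=s or readout.sense(); p=s['eef_pos']; a=yaw_now(s); d=np.array([x,y,z])-p
    tx=d[0]*np.cos(a)+d[1]*np.sin(a); ty=d[0]*np.sin(a)-d[1]*np.cos(a)
    tw=0
    if yaw is not None: tw=-((yaw-a+np.pi/2)%np.pi-np.pi/2)
    q1=np.arctan2(y,x); print('shift cm %.2f %.2f %.2f twist %.1f'%(tx/10,ty/10,-d[2]/10,np.degrees(tw)), 'q6~%.2f'%(q1-(a-tw)+1.57))
E
python3 - <<'E'
from h import *
z=np.load('/tmp/top.npz'); im=z['im'];W=cloud('top',z['d']);ci=cams.camera_info('top')
hub=ray(ci,456,180.7,69); kn=ray(ci,488.4,165,63); print(hub,kn,np.linalg.norm((kn-hub)[:2]))
hsv=cv2.cvtColor(im,cv2.COLOR_RGB2HSV)
m=(abs(W[...,2]-15)<8)&(hsv[...,0]>50)&(hsv[...,0]<90)&(hsv[...,1]>50)
m[:140]=0;m[280:]=0;m[:,:400]=0;m[:,500:]=0
pts=W[m][:,:2].astype(np.float32); r=cv2.minAreaRect(pts); print('plate',m.sum(),r)
b=cv2.boxPoints(r);print(b)
la=np.arctan2(*(kn-hub)[1::-1]); print('lever ang',la)
goto(kn[0],kn[1],42,la)
m=(W[...,2]>69)&(W[...,2]<82)&(abs(W[...,0]-515)<70)&(abs(W[...,1]+260)<60); print('body',m.sum(),(np.nanmin(W[m],0)+np.nanmax(W[m],0))/2)
m=(W[...,2]>42)&(abs(W[...,0]-424)<40)&(abs(W[...,1]-270)<50);print('boss',m.sum(),np.nanmean(W[m],0))
# cover holes in crop px
for c in [(569,147),(596,242)]: print('hole',ray(ci,170+(c[0]-400)/3.333,185+c[1]/3.333,16))
for c in [(215,155),(177,250)]: print('stud',ray(ci,395+c[0]/3.333,150+c[1]/3.333,91))
E
```

```text
[ 581.33990422 -263.36593881   69.        ] [ 622.23742666 -341.67005267   63.        ] 88.34105268490629
plate 1717 ((517.743896484375, -253.00924682617188), (149.43760681152344, 188.85736083984375), 80.79289245605469)
[[ 412.5765  -311.65646]
 [ 599.00073 -341.87436]
 [ 622.91125 -194.36203]
 [ 436.48706 -164.14413]]
lever ang -1.0894754726624343
shift cm 40.37 5.89 15.95 twist 89.0 q6~2.16
body 795 [ 523.36454851 -251.56060035   75.38334991]
boss 141 [429.79577065 277.90905184  47.20072483]
hole [463.32166579 287.85567199  16.        ]
hole [395.40659724 265.96280698  16.        ]
stud [ 539.2998715  -265.62770126   91.        ]
stud [ 472.68215466 -238.85498223   91.        ]
```

Request:
step_arm(
  plan="40.4 5.9 5 86 100;40.4 5.9 5 86 100;40.4 5.9 5 86 100;40.4 5.9 5 86 100;40.4 5.9 5 86 100;40.4 5.9 5 86 100;40.4 5.9 5 86 100;40.4 5.9 5 86 100;40.4 5.9 5 86 100;40.4 5.9 5 86 100",
  grip_force=30,
)

```text
time_s: 1.8
eef_pos: [625.5, -338.6, 149.2]
ee_rot: [-0.001, 0.885, -0.466, -0.001]
force: [-0.8, -0.2, -0.8]
grip_width: 0.999
```

Run:
```python
from h import *
s=readout.sense();print(s['time_s'],s['dq'].round(3))
goto(622.2,-341.7,40,-1.09)
ci=cams.camera_info('wrist');im,d=cams.capture('wrist');save('w1',im)
W=cloud('wrist',d,ci)
hsv=cv2.cvtColor(im,cv2.COLOR_RGB2HSV); red=((hsv[...,0]<6)|(hsv[...,0]>174))&(hsv[...,1]>130)&(hsv[...,2]>60)
print(red.sum(), np.argwhere(red).mean(0)[::-1], ray(ci,*np.argwhere(red).mean(0)[::-1],62))
```

```text
1.8 [-0.062 -0.055  0.069 -0.018 -0.016  1.455]
shift cm 0.07 0.45 10.92 twist 6.8 q6~2.16
644 [319.21273292 229.73136646] [ 622.8918179  -342.38433053   62.        ]
```

View pics/w1.png

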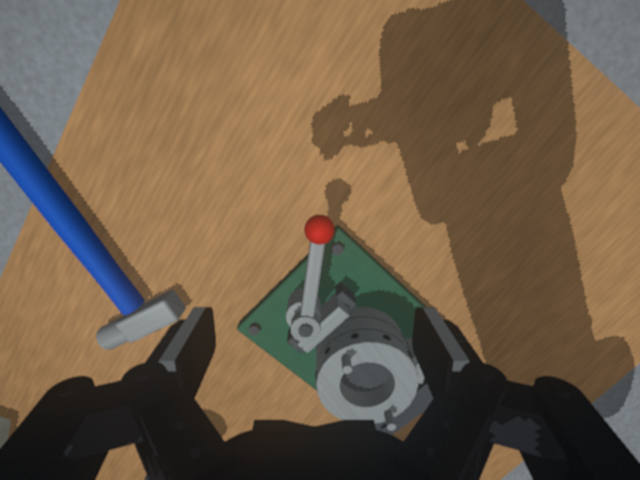

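Wrist view: knob at (319,230), lever arm down to the hub at (305,330), body at (368,385). This agrees with the top camera.

Request:
step_arm(
  plan="0 0 5 3 100;0 0 9 3 100;0 0 11 3 100;0 0 11 3 100;0 0 11 3 100;0 0 11 3 25;0 0 11 3 25;0 0 11 3 25;0 0 11 3 25;0 0 11 3 25",
)

```text
time_s: 2.85
eef_pos: [622.6, -341.6, 41.7]
ee_rot: [0.0, 0.873, -0.489, 0.0]
force: [0.6, 0.2, -0.1]
grip_width: 0.248
```

Run:
```python
from h import *
s=readout.sense();print(s['time_s'],s['grip_width'],s['force'].round(1),s['eef_pos'].round(1),yaw_now(s))
im,d=cams.capture('wrist');save('w2',im)
piv=np.array([581.7,-263.4]); a0=yaw_now(s)
R=88
# arc rows in tool axes of now; 10 deg steps, twist = -delta
e=readout.sense()['eef_pos'][:2]; r=e-piv; print('radius',np.hypot(*r),'ang',np.arctan2(r[1],r[0]))
th0=np.arctan2(r[1],r[0])
for k in range(1,14):
    dl=np.radians(8*k); t=piv+R*np.array([np.cos(th0+dl),np.sin(th0+dl)]); dd=t-e
    print('%.1f %.1f 0 %.0f'%((dd[0]*np.cos(a0)+dd[1]*np.sin(a0))/10,(dd[0]*np.sin(a0)-dd[1]*np.cos(a0))/10,-8*k))
```

```text
2.85 0.2484541633666739 [ 0.6  0.2 -0.1] [ 622.6 -341.6   41.7] -1.0209482199198843
radius 88.26105479915337 ang -1.0890654224041079
-0.0 -1.2 0 -8
-0.2 -2.4 0 -16
-0.5 -3.6 0 -24
-1.0 -4.7 0 -32
-1.7 -5.8 0 -40
-2.5 -6.7 0 -48
-3.4 -7.5 0 -56
-4.4 -8.2 0 -64
-5.5 -8.8 0 -72
-6.7 -9.1 0 -80
-7.9 -9.4 0 -88
-9.1 -9.4 0 -96
-10.3 -9.3 0 -104
```

View pics/w2.png

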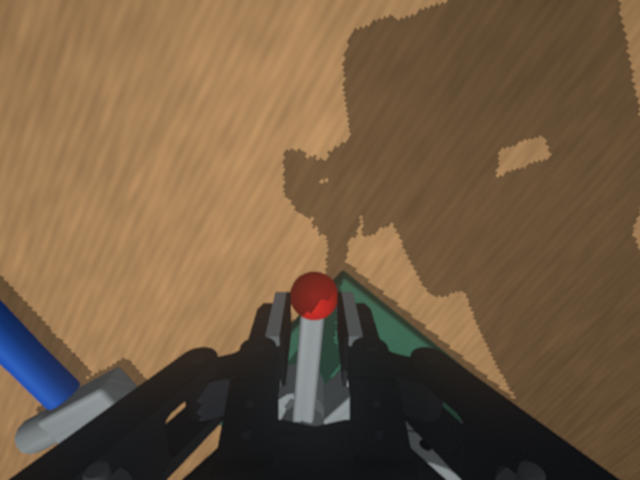

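Request:
step_arm(
  plan="0 -1.2 0 -8 25;-0.2 -2.4 0 -16 25;-0.5 -3.6 0 -24 25;-1 -4.7 0 -32 25;-1.7 -5.8 0 -40 25;-2.5 -6.7 0 -48 25;-3.4 -7.5 0 -56 25;-4.4 -8.2 0 -64 25;-5.5 -8.8 0 -72 25;-5.5 -8.8 0 -72 25",
)

```text
time_s: 3.9
eef_pos: [669.1, -247.3, 41.6]
ee_rot: [-0.0, 0.993, 0.119, -0.0]
force: [0.9, -1.0, 0.7]
grip_width: 0.247
```

Run:
```python
from h import *
s=readout.sense();print(s['time_s'],s['grip_width'],s['force'].round(1),s['eef_pos'].round(1),yaw_now(s))
piv=np.array([581.7,-263.4]); a0=yaw_now(s)
e=s['eef_pos'][:2]; r=e-piv; th0=np.arctan2(r[1],r[0]); print(np.hypot(*r),th0,'q',th0+.161+.96)
for k in range(1,8):
    dl=np.radians(5*k); t=piv+88*np.array([np.cos(th0+dl),np.sin(th0+dl)]); dd=t-e
    print('%.1f %.1f 0 %.0f'%((dd[0]*np.cos(a0)+dd[1]*np.sin(a0))/10,(dd[0]*np.sin(a0)-dd[1]*np.cos(a0))/10,-5*k))
ci=cams.camera_info('wrist');im,d=cams.capture('wrist')
hsv=cv2.cvtColor(im,cv2.COLOR_RGB2HSV); red=((hsv[...,0]<6)|(hsv[...,0]>174))&(hsv[...,1]>130)&(hsv[...,2]>60)
print(red.sum(), np.argwhere(red).mean(0)[::-1], ray(ci,*np.argwhere(red).mean(0)[::-1],62))
```

```text
3.9 0.24688424381877624 [ 0.9 -1.   0.7] [ 669.1 -247.3   41.6] 0.2384254313274387
88.8330318390845 0.18278494939169238 q 1.3037849493916922
-0.1 -0.8 0 -5
-0.1 -1.5 0 -10
-0.3 -2.3 0 -15
-0.4 -3.0 0 -20
-0.7 -3.8 0 -25
-1.0 -4.5 0 -30
-1.4 -5.1 0 -35
1678 [410.95887962 328.05125149] [ 664.56197267 -298.65643727   62.        ]
```

Run:
```python
from h import *
im,d=cams.capture('wrist');im2,d2=cams.capture('side');im3,_=cams.capture('top')
save('w3',np.hstack([cv2.resize(im,(400,300)),cv2.resize(im2[250:370,370:530],(400,300),interpolation=cv2.INTER_CUBIC)]))
```

```text
(no output)
```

View pics/w3.png

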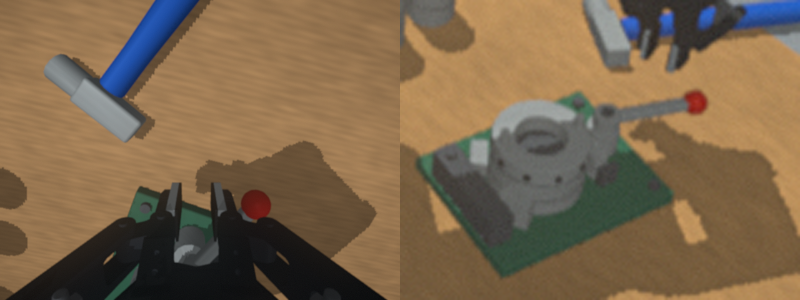

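Run:
```python
from h import *
s=readout.sense();ci=cams.camera_info('wrist');im,d=cams.capture('wrist');W=cloud('wrist',d,ci)
f,cx,cy=K(ci);print(f,'tcp px',proj(ci,s['eef_pos']),s['eef_pos'])
R=cv2.Rodrigues(ci['rvec'])[0];print('cam',-R.T@ci['tvec'],'fwd',R[2])
for p in [(280,295),(345,295),(350,310),(270,340),(290,380),(360,380)]: print(p,W[p[1],p[0]].round(),im[p[1],p[0]])
m=(d>0)&(d<260);v,u=np.where(m);print(v.min(),d[m].min())
for lo in range(30,120,10):
    mm=(abs(W[...,2]-lo)<5)&(np.hypot(W[...,0]-669,W[...,1]+247)<45); print(lo,mm.sum(),np.argwhere(mm).mean(0) if mm.any() else '',np.nanmean(W[mm],0) if mm.any() else '')
hsv=cv2.cvtColor(im,cv2.COLOR_RGB2HSV); red=((hsv[...,0]<6)|(hsv[...,0]>174))&(hsv[...,1]>130)&(hsv[...,2]>60)
print(np.nanmedian(W[red],0),np.nanmax(W[red],0))
a=yaw_now(s);q=W-s['eef_pos'];lx=q[...,0]*np.cos(a)+q[...,1]*np.sin(a);ly=q[...,0]*np.sin(a)-q[...,1]*np.cos(a)
mm=(d<400)&(d>0)&(q[...,2]<60)&(q[...,2]>0)&(abs(ly)<30)&(abs(lx)<40)
for lo in range(0,60,10):
    k=mm&(q[...,2]>=lo)&(q[...,2]<lo+10); 
    if k.any(): print(lo,k.sum(),'lx',np.percentile(lx[k],[2,50,98]).round(),'ly',np.percentile(ly[k],[2,50,98]).round())
```

```text
347.4132167446817 tcp px (np.float64(314.3437114927317), np.float64(280.7968385390268)) [ 668.82749251 -249.46311311   41.51798901]
cam [ 749.16306934 -230.14185917  214.04566626] fwd [-0.31266053 -0.07340936 -0.947024  ]
(280, 295) [ 676. -232.   78.] [84 83 81]
(345, 295) [ 682. -260.   78.] [82 82 81]
(350, 310) [ 682. -261.   91.] [80 81 80]
(270, 340) [ 676. -232.  112.] [33 31 29]
(290, 380) [ 596. -251.   36.] [73 76 77]
(360, 380) [ 687. -258.  137.] [22 22 23]
0 63.409454
30 0  
40 0  
50 4 [308.75 390.25] [ 668.38791628 -290.14142956   54.47788605]
60 293 [321.9556314  388.82593857] [ 664.49874891 -289.05423725   61.47513354]
70 229 [323.86026201 381.92576419] [ 666.34826428 -283.97329707   68.05452418]
80 666 [305.85885886 313.1966967 ] [ 675.32767966 -247.3509234    80.78221191]
90 988 [316.89777328 313.48279352] [ 675.53330037 -247.45246016   90.00851247]
100 1129 [330.5615589  314.01948627] [ 675.60261113 -247.641336     99.82459705]
110 1543 [350.86649384 313.59948153] [ 673.94047243 -247.8696555   110.03208187]
[ 667.81660896 -295.94351856   68.07541819] [ 688.3236012  -277.77925128  118.60228859]
30 405 lx [-9.  8. 11.] ly [-23. -11.  22.]
40 934 lx [-9.  7. 11.] ly [-24.  10.  23.]
50 1114 lx [-9.  7. 11.] ly [-24.  -0.  23.]
```

Run:
```python
from h import *
s=readout.sense();print(s['time_s'],s['eef_pos'],ctrl.hold_point_z)
for c in ['side','top']:
    im,d=cams.capture(c);W=cloud(c,d)
    m=(np.hypot(W[...,0]-669,W[...,1]+249)<40)&(W[...,2]>20)&(im.max(-1)<110)
    print(c,m.sum(),np.percentile(W[m][:,2],[0,1,3,5,10,50]).round())
    h=W[m]; lo=h[h[:,2]<np.percentile(h[:,2],12)]; print(lo.mean(0),np.ptp(lo,0))
ci=cams.camera_info('wrist');im,d=cams.capture('wrist');W=cloud('wrist',d,ci)
print(d[285:300:3,270:290:4]);print(W[285:300:3,270:290:4,2].round())
```

```text
4.15 [ 668.77101779 -249.49931577   41.43227936] 18.700000000000003
side 1385 [ 75.  80.  86.  92. 106. 178.]
[ 664.78034073 -251.81577706   94.73479051] [25.72925222 55.14985895 37.23118693]
top 28 [237. 262. 313. 332. 337. 344.]
[ 646.08313945 -226.20918356  310.23124517] [47.4819913  22.34380363 99.65011511]
[[235.2836  233.51288 236.01366 236.34254 235.17169]
 [237.51906 237.19078 235.20021 236.32188 236.68217]
 [237.21638 237.58264 237.00783 236.97186 237.59357]
 [238.66156 238.72952 152.66829 152.67157 152.09431]
 [238.39522 150.16408 151.25974 149.52959 149.25194]]
[[ 1.  3.  1.  0.  1.]
 [-0.  0.  2.  1.  1.]
 [ 1.  0.  1.  1.  0.]
 [ 0.  0. 77. 77. 78.]
 [ 1. 80. 79. 80. 81.]]
```

Run:
```python
from h import *
goto(662.7,-297.9,110,-.40)
```

```text
shift cm -1.72 4.60 -6.86 twist 36.3 q6~1.55
```

Request:
step_arm(
  plan="0 0 -4 0 100;-1.7 4.6 -6.9 8 100;-1.7 4.6 -6.9 16 100;-1.7 4.6 -6.9 24 100;-1.7 4.6 -6.9 32 100;-1.7 4.6 -6.9 36 100;-1.7 4.6 -6.9 36 100;-1.7 4.6 -6.9 36 100",
)

```text
time_s: 5.1
eef_pos: [663.0, -297.5, 110.4]
ee_rot: [-0.0, 0.981, -0.194, -0.0]
force: [-0.4, 0.3, 0.9]
grip_width: 1.0
```

```bash
cat >> h.py <<'E'
def knob():
    ci=cams.camera_info('wrist');im,d=cams.capture('wrist')
    hsv=cv2.cvtColor(im,cv2.COLOR_RGB2HSV); red=((hsv[...,0]<6)|(hsv[...,0]>174))&(hsv[...,1]>130)&(hsv[...,2]>60)
    p=np.argwhere(red).mean(0)[::-1]; return im,red.sum(),p,ray(ci,*p,61)
def tip(s):
    im,d=cams.capture('side');W=cloud('side',d);e=s['eef_pos']
    m=(np.hypot(W[...,0]-e[0],W[...,1]-e[1])<65)&(W[...,2]>20)&(im.max(-1)<120)&(np.ptp(im.astype(int),-1)<25)
    return np.percentile(W[m][:,2],[0,.5,1,2,4]).round()-e[2]
E
python3 - <<'E'
from h import *
s=readout.sense();_,n,p,k=knob();print(n,p,k,'ang',np.arctan2(k[1]+263.4,k[0]-581.7),yaw_now(s),s['eef_pos'],s['dq'].round(2))
print(tip(s)); goto(k[0],k[1],8,np.arctan2(k[1]+263.4,k[0]-581.7),s)
E
```

```text
809 [316.27564895 247.52039555] [ 663.3541268 -299.3129857   61.       ] ang -0.41435470210273 -0.39114689337164965 [ 663.02800419 -297.53231813  110.41710759] [ 0. -0.  0. -0.  0.  0.]
[-56.41710759 -51.41710759 -48.41710759  48.58289241  57.58289241]
shift cm 0.10 0.15 10.24 twist 1.3 q6~1.56
```

Request:
step_arm(
  plan="0.1 0.15 5 1 100;0.1 0.15 10 1 100;0.1 0.15 10 1 100;0.1 0.15 10 1 20;0.1 0.15 10 1 20;0.1 0.15 10 1 20;0.1 0.15 10 1 20;0.1 0.15 10 1 20;0.1 0.15 10 1 20",
)

```text
time_s: 6.1
eef_pos: [664.0, -299.6, 12.3]
ee_rot: [0.001, 0.979, -0.204, 0.001]
force: [-1.6, 0.6, 6.9]
grip_width: 0.254
```

Run:
```python
from h import *
s=readout.sense();print(s['time_s'],s['grip_width'],s['force'].round(1),s['eef_pos'].round(1),yaw_now(s))
piv=np.array([581.7,-263.4]); a0=yaw_now(s)
e=s['eef_pos'][:2]; r=e-piv; th0=np.arctan2(r[1],r[0]); R=np.hypot(*r);print(R,th0,'q',th0+.161+.96)
for k in range(1,9):
    dl=np.radians(8*k); t=piv+R*np.array([np.cos(th0+dl),np.sin(th0+dl)]); dd=t-e
    print('%.1f %.1f 0 %.0f'%((dd[0]*np.cos(a0)+dd[1]*np.sin(a0))/10,(dd[0]*np.sin(a0)-dd[1]*np.cos(a0))/10,-8*k))
```

```text
6.1 0.2539255620941227 [-1.6  0.6  6.9] [ 664.  -299.6   12.3] -0.4101104548388074
89.9686810685794 -0.4146414130129993 q 0.7063585869870007
-0.1 -1.3 0 -8
-0.3 -2.5 0 -16
-0.8 -3.7 0 -24
-1.3 -4.8 0 -32
-2.1 -5.8 0 -40
-2.9 -6.7 0 -48
-3.9 -7.5 0 -56
-5.0 -8.1 0 -64
```

Request:
step_arm(
  plan="-0.1 -1.3 0 -8 20;-0.3 -2.5 0 -16 20;-0.8 -3.7 0 -24 20;-1.3 -4.8 0 -32 20;-2.1 -5.8 0 -40 20;-2.9 -6.7 0 -48 20;-3.4 -7.1 0 -52 20;-3.9 -7.5 0 -56 20;-3.9 -7.5 0 -56 20",
)

```text
time_s: 7.0
eef_pos: [657.3, -216.3, 12.3]
ee_rot: [0.002, 0.96, 0.281, -0.0]
force: [-4.5, -5.9, 5.7]
grip_width: 0.26
```

Run:
```python
from h import *
s=readout.sense();im,n,p,k=knob();print(s['time_s'],s['grip_width'],s['force'],s['eef_pos']);print(n,p,k,'q',np.arctan2(k[1]+263.4,k[0]-581.7)+1.121,'hand q',np.arctan2(s['eef_pos'][1]+263.4,s['eef_pos'][0]-581.7)+1.121)
```

```text
7.0 0.25979034392900574 [-4.46039161 -5.94824516  5.660618  ] [ 657.34713512 -216.34772168   12.26970169]
2571 [313.76157137 332.43485025] [ 657.09843671 -215.9096449    61.        ] q 1.6830855257610509 hand q 1.6774368176775607
```

Run:
```python
from h import *
goto(508,-251,220,-.38)
```

```text
shift cm -14.46 -5.13 -20.77 twist 54.3 q6~1.49
```

Request:
step_arm(
  plan="0 0 0 0 100;0 0 0 0 100;0 0 0 0 100;0 0 0 0 100;0 0 -5 0 100;0 0 -10 0 100;0 0 -15 0 100;-5 -2 -20 8 100;-10 -4 -20.8 16 100;-14.5 -5.1 -20.8 24 100",
)

```text
time_s: 8.05
eef_pos: [526.4, -244.0, 218.2]
ee_rot: [0.001, 0.997, 0.072, 0.001]
force: [-0.4, -0.0, -0.1]
grip_width: 1.001
```

Request:
step_arm(
  plan="0 0 0 8 100;0 0 0 16 100;0 0 0 24 100;0 0 0 30 100;0 0 0 30 100;0 0 0 30 100",
)

```text
time_s: 8.65
eef_pos: [527.3, -244.1, 216.2]
ee_rot: [-0.0, 0.983, -0.185, -0.0]
force: [0.1, 0.8, -0.9]
grip_width: 0.999
```

Run:
```python
from h import *
s=readout.sense();ci=cams.camera_info('wrist');im,d=cams.capture('wrist');W=cloud('wrist',d,ci);save('w4',im);np.savez('/tmp/w4',im=im,d=d,W=W)
import json;json.dump({k:np.array(v).tolist() for k,v in ci.items()},open('/tmp/w4.json','w'))
print(s['time_s'],s['eef_pos'],yaw_now(s))
it,dt=cams.capture('top');WT=cloud('top',dt);np.savez('/tmp/top2',im=it,d=dt)
m=(W[...,2]>70)&(W[...,2]<79)&(np.hypot(W[...,0]-510,W[...,1]+250)<60)
p=W[m][:,:2].astype(np.float32);print('circle',m.sum(),cv2.minEnclosingCircle(p), W[m][:,2].mean())
m=(W[...,2]>83)&(W[...,2]<96)&(np.hypot(W[...,0]-510,W[...,1]+250)<50)
n,lab,st,c=cv2.connectedComponentsWithStats(m.astype(np.uint8))
for i in range(1,n):
    if st[i,4]>4: print('stud',st[i,4],c[i],W[lab==i].mean(0))
```

```text
8.65 [ 527.28868726 -244.09655686  216.15752953] -0.3723416367520404
circle 4721 ((507.80145263671875, -251.5966796875), 44.98879623413086) 75.1026378350355
stud 77 [330.05194805 195.46753247] [ 541.95138307 -264.71335089   90.34548881]
stud 77 [328.63636364 270.53246753] [ 475.4020995  -238.51767824   89.53183803]
```

View pics/w4.png

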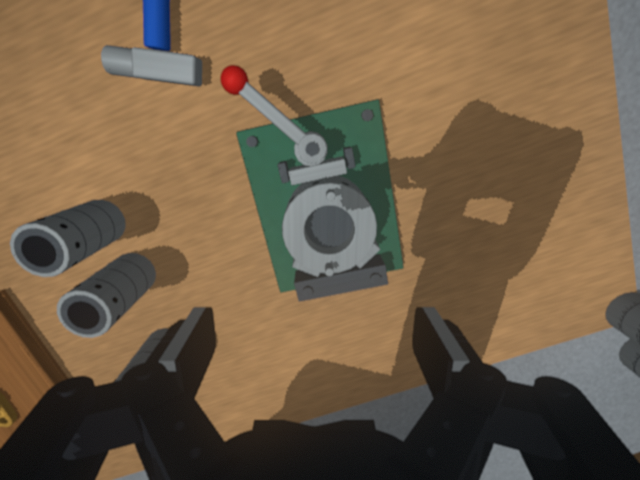

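Lever is over (knob 233,80; hub 312,149). Body centre is at (330,228), with studs at (331,195) and (329,270).

Run:
```python
from h import *
import json
ci=json.load(open('/tmp/w4.json'));z=np.load('/tmp/w4.npz')
k=ray(ci,233,80,61);h=ray(ci,312.5,148.5,69);print('lever q',np.arctan2(k[1]-h[1],k[0]-h[0])+1.121,h)
goto(430,277,190,.312)
```

```text
lever q 1.628201665035768 [ 582.99615669 -264.29258079   69.        ]
shift cm -28.06 -44.98 2.62 twist -39.3 q6~1.83
```

Request:
step_arm(
  plan="-2.8 -4 0 -4 100;-5.5 -8 0 -8 100;-8 -12.5 0 -12 100;-11 -17 0 -16 100;-13.5 -21 0 -20 100;-16 -25.5 0 -24 100;-18.5 -30 0 -28 100;-21 -34 0 -32 100;-24 -38.5 0 -36 100;-26 -42 0 -39 100",
)

```text
time_s: 9.75
eef_pos: [438.4, 244.0, 216.5]
ee_rot: [-0.0, 0.988, 0.154, 0.0]
force: [1.2, -1.3, 0.0]
grip_width: 1.0
```

Request:
step_arm(
  plan="-2.2 -3.1 2.6 0 100;-2.2 -3.1 2.6 0 100;-2.2 -3.1 2.6 0 100;-2.2 -3.1 2.6 0 100",
)

```text
time_s: 10.15
eef_pos: [410.0, 264.4, 190.9]
ee_rot: [-0.0, 0.988, 0.152, 0.001]
force: [0.2, -0.2, 0.6]
grip_width: 0.997
```

```bash
cat > cov.py <<'E'
from h import *
s=readout.sense();ci=cams.camera_info('wrist');im,d=cams.capture('wrist');W=cloud('wrist',d,ci)
print(s['time_s'],s['eef_pos'],yaw_now(s),s['dq'].round(2))
hsv=cv2.cvtColor(im,cv2.COLOR_RGB2HSV)
near=np.hypot(W[...,0]-429,W[...,1]-277)<75
m=near&(W[...,2]>44)&(W[...,2]<53);cc,r=cv2.minEnclosingCircle(W[m][:,:2].astype(np.float32));print('boss top',m.sum(),cc,r,W[m].mean(0))
R=cv2.minAreaRect(W[m][:,:2].astype(np.float32));print(R)
fl=near&(W[...,2]>11)&(W[...,2]<60)
R=cv2.minAreaRect(W[fl&(W[...,2]<22)][:,:2].astype(np.float32));print('flange',R)
b=cv2.boxPoints(R);e=max([b[1]-b[0],b[2]-b[1]],key=np.linalg.norm);print('edge ang',np.arctan2(e[1],e[0]))
f2=(fl&(W[...,2]<22)).astype(np.uint8)
# holes: floor-level patches enclosed in the flange
n,lab,st,c=cv2.connectedComponentsWithStats((1-fl.astype(np.uint8)))
for i in range(1,n):
    if 5<st[i,4]<800: print('hole',st[i,4],c[i],ray(ci,*c[i],16))
E
cat >> cov.py <<'E'
save('w5',im)
E
python3 cov.py
```

```text
10.15 [409.99093192 264.42007073 190.90357009] 0.3050767753673912 [-0.01 -0.   -0.    0.   -0.    0.  ]
boss top 932 (430.17364501953125, 278.4944152832031) 17.031524658203125 [430.58614764 278.45849574  48.0489447 ]
((430.09600830078125, 278.53155517578125), (33.929203033447266, 29.256650924682617), 18.09035873413086)
flange ((430.37286376953125, 278.17523193359375), (51.98290252685547, 89.2400894165039), 84.51918029785156)
edge ang -0.0956585
hole 97 [306.82474227 146.75257732] [464.63084957 289.06580075  16.        ]
hole 74 [307.2972973  217.90540541] [396.62832452 267.59751352  16.        ]
```

View pics/w5.png

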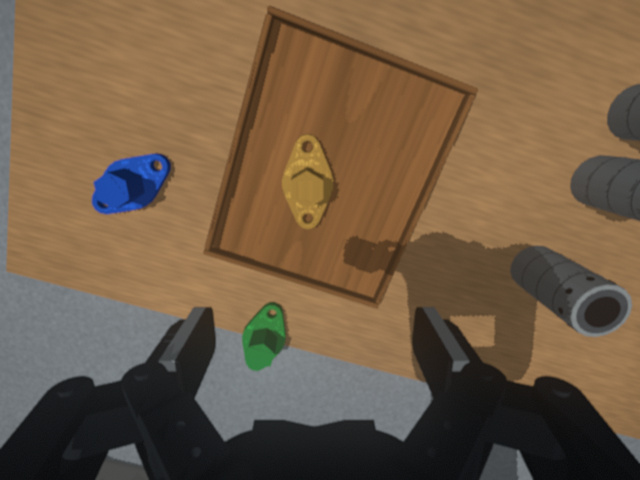

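Brass cover in the tray: boss at (308,185), holes at (307,147) and (307,218). Blue is at (130,185) and green at (265,337), both outside the tray.

Run:
```python
from h import *
goto(430.3,278.4,-13,.31)
```

```text
shift cm 2.35 -0.74 20.39 twist -0.3 q6~1.83
```

Request:
step_arm(
  plan="2.35 -0.74 5 0 100;2.35 -0.74 10 0 100;2.35 -0.74 15 0 100;2.35 -0.74 18 0 100;2.35 -0.74 20.3 0 100;2.35 -0.74 20.3 0 100;2.35 -0.74 20.3 0 100",
)

```text
time_s: 10.9
eef_pos: [430.4, 278.7, -11.9]
ee_rot: [-0.0, 0.988, 0.152, 0.001]
force: [0.4, -0.7, 0.0]
grip_width: 0.997
```

Run:
```python
from h import *
s=readout.sense();print(s['eef_pos'],s['force'],yaw_now(s));goto(430.3,278.4,-13,.31)
```

```text
[430.37222146 278.71216323 -11.86253988] [ 0.38002978 -0.69363031  0.0359264 ] 0.30437398810405286
shift cm -0.02 0.03 0.11 twist -0.3 q6~1.83
```

Close with 60 N.

Request:
step_arm(
  plan="0 0 0 0 20;0 0 0 0 20;0 0 0 0 20;0 0 0 0 20;0 0 0 0 20;0 0 0 0 20;0 0 0 0 20",
  grip_force=70,
)

```text
time_s: 11.6
eef_pos: [429.8, 279.1, -12.0]
ee_rot: [-0.0, 0.988, 0.152, 0.001]
force: [-0.5, -0.5, 6.7]
grip_width: 0.34
```

Request:
step_arm(
  plan="0 0 -1 0 20;0 0 -2 0 20;0 0 -4 0 20;0 0 -6 0 20;0 0 -6 0 20;0 0 -6 0 20",
)

```text
time_s: 12.2
eef_pos: [429.0, 278.9, 47.1]
ee_rot: [-0.0, 0.988, 0.152, 0.0]
force: [0.0, -0.2, -3.6]
grip_width: 0.338
```

```bash
cat > held.py <<'E'
from h import *
s=readout.sense();ci=cams.camera_info('wrist');im,d=cams.capture('wrist');W=cloud('wrist',d,ci);e=s['eef_pos'];a=yaw_now(s)
print(s['time_s'],e,a,s['force'],s['grip_width'])
hsv=cv2.cvtColor(im,cv2.COLOR_RGB2HSV)
br=(hsv[...,0]>14)&(hsv[...,0]<28)&(hsv[...,1]>110)&(np.hypot(W[...,0]-e[0],W[...,1]-e[1])<65)&(W[...,2]>e[2]+5)&(W[...,2]<e[2]+80)
if br.any():
    z=W[br][:,2]-e[2]; h,b=np.histogram(z,bins=np.arange(0,82,3)); print(list(zip(b.astype(int),h)))
v,u=np.where(br);print(u.min(),u.max(),v.min(),v.max())
save('held_%d'%(s['time_s']*100),im)
E
python3 held.py; ls pics | tail -3; cp pics/held_*.png pics/held.png
```

```text
12.2 [428.98992438 278.93913241  47.0660061 ] 0.30535127457655925 [ 0.00484145 -0.17381715 -3.56367885] 0.3379701763919301
[(np.int64(0), np.int64(0)), (np.int64(3), np.int64(0)), (np.int64(6), np.int64(0)), (np.int64(9), np.int64(0)), (np.int64(12), np.int64(0)), (np.int64(15), np.int64(7)), (np.int64(18), np.int64(88)), (np.int64(21), np.int64(170)), (np.int64(24), np.int64(411)), (np.int64(27), np.int64(5086)), (np.int64(30), np.int64(179)), (np.int64(33), np.int64(207)), (np.int64(36), np.int64(236)), (np.int64(39), np.int64(227)), (np.int64(42), np.int64(234)), (np.int64(45), np.int64(266)), (np.int64(48), np.int64(261)), (np.int64(51), np.int64(305)), (np.int64(54), np.int64(300)), (np.int64(57), np.int64(2637)), (np.int64(60), np.int64(2130)), (np.int64(63), np.int64(51)), (np.int64(66), np.int64(7)), (np.int64(69), np.int64(0)), (np.int64(72), np.int64(1)), (np.int64(75), np.int64(7)), (np.int64(78), np.int64(3))]
240 385 203 402
w3.png
w4.png
w5.png
```

View pics/held.png

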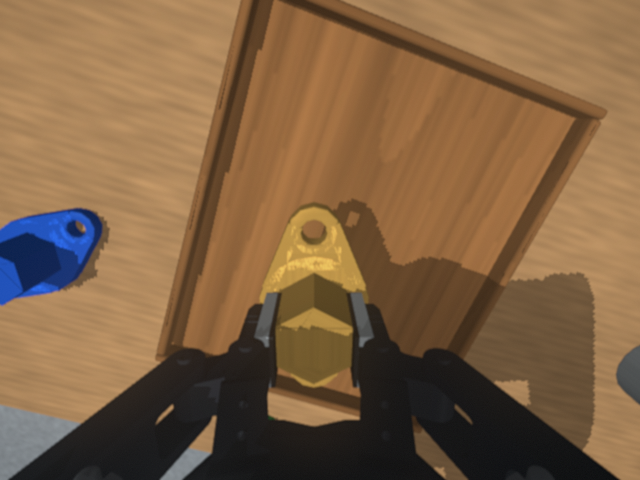

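Run:
```python
from h import *
goto(508.3,-251.6,165,-.375)
```

```text
shift cm -8.35 52.98 -11.85 twist 39.0 q6~1.49
```

Request:
step_arm(
  plan="0 0 -3 0 20;0 0 -6 0 20;0 0 -9 0 20;0 0 -11.8 0 20;-0.3 2 -11.8 2 20;-0.8 5 -11.8 4 20;-1.4 9 -11.8 7 20;-2 13 -11.8 10 20;-2.7 17 -11.8 13 20;-3.3 21 -11.8 16 20",
)

```text
time_s: 13.25
eef_pos: [460.3, 67.2, 164.1]
ee_rot: [-0.0, 1.0, 0.012, -0.001]
force: [1.0, 1.1, -3.3]
grip_width: 0.339
```

Request:
step_arm(
  plan="-1.7 3.6 0 3 20;-3.3 7.3 0 6 20;-5 11 0 9 20;-6.5 14.5 0 12 20;-8.2 18 0 15 20;-9.8 21.5 0 18 20;-11.3 25 0 20 20;-12.5 27.5 0 22 20;-13.5 29.5 0 23 20;-13.7 30 0 23 20",
)

```text
time_s: 14.25
eef_pos: [330.7, -235.9, 164.2]
ee_rot: [-0.0, 0.982, -0.188, -0.001]
force: [-0.2, 0.1, -3.5]
grip_width: 0.34
```

Run:
```python
from h import *
s=readout.sense();print(s['eef_pos'],yaw_now(s),s['force'],s['grip_width']);goto(508.3,-251.6,165,-.375)
```

```text
[ 330.68209777 -235.93608739  164.24003244] -0.3781325341997482 [-0.22877519  0.09373074 -3.53974957] 0.3402993972536058
shift cm 17.09 -5.10 -0.08 twist -0.2 q6~1.49
```

I worked out that second leg in the wrong axes, so it ended short in x. It was still high and clear, with x above 340 over the row. Correcting now.

Request:
step_arm(
  plan="2 -0.6 0 0 20;5 -1.5 0 0 20;8 -2.4 0 0 20;11 -3.3 0 0 20;14 -4.2 0 0 20;16 -4.8 0 0 20;17.1 -5.1 0 0 20;17.1 -5.1 0 0 20;17.1 -5.1 0 0 20;17.1 -5.1 0 0 20",
)

```text
time_s: 15.25
eef_pos: [508.9, -249.5, 164.9]
ee_rot: [-0.0, 0.982, -0.187, -0.0]
force: [0.5, -0.8, -4.2]
grip_width: 0.339
```

```bash
cat > al.py <<'E'
from h import *
s=readout.sense();ci=cams.camera_info('wrist');im,d=cams.capture('wrist');W=cloud('wrist',d,ci);e=s['eef_pos'];a=yaw_now(s)
print(s['time_s'],e,a,s['force'].round(1),s['dq'].round(2))
hsv=cv2.cvtColor(im,cv2.COLOR_RGB2HSV)
br=(hsv[...,0]>14)&(hsv[...,0]<28)&(hsv[...,1]>110)&(np.hypot(W[...,0]-e[0],W[...,1]-e[1])<65)
zt=W[...,2]-e[2]
def loc(m):
    q=W[m]-e; return q[:,0]*np.cos(a)+q[:,1]*np.sin(a), q[:,0]*np.sin(a)-q[:,1]*np.cos(a), q[:,2]
x,y,z=loc(br&(zt>56)&(zt<64)); print('boss top: x %.1f..%.1f y %.1f..%.1f z %.1f'%(*np.percentile(x,[1,99]),*np.percentile(y,[1,99]),np.median(z)), len(x))
A=np.c_[x,y,np.ones_like(x)];print('boss top tilt',np.linalg.lstsq(A,z,rcond=None)[0][:2])
fm=br&(zt>25)&(zt<32);x,y,z=loc(fm);print('flange top: xmax %.1f y %.1f..%.1f z %.2f'%(x.max(),y.min(),y.max(),np.median(z)))
A=np.c_[x,y,np.ones_like(x)];print('flange tilt',np.linalg.lstsq(A,z,rcond=None)[0][:2])
n,lab,st,c=cv2.connectedComponentsWithStats((~(br&(zt>22))).astype(np.uint8))
for i in range(1,n):
    if 100<st[i,4]<3000:
        r=ray(ci,*c[i],e[2]+28.5)-e; print('hole',st[i,4],c[i],'local',r[0]*np.cos(a)+r[1]*np.sin(a),r[0]*np.sin(a)-r[1]*np.cos(a))
save('al_%d'%round(s['time_s']*100),im); np.savez('/tmp/al',W=W,im=im)
E
python3 al.py; ls pics/al*
```

```text
15.25 [ 508.94667439 -249.53813148  164.9419893 ] -0.3752451843205234 [ 0.5 -0.8 -4.2] [-0.01 -0.01 -0.    0.    0.    0.  ]
boss top: x -14.5..16.7 y -14.7..14.3 z 59.9 4898
boss top tilt [-0.02909392  0.00332774]
flange top: xmax 48.3 y -25.9..25.3 z 28.06
flange tilt [-0.00774311 -0.00145122]
hole 396 [313.49242424 229.75      ] local 37.865597832790854 -0.2716736474193553
pics/al_1525.png
```

Run:
```python
from h import *
goto(508,-251.5,115,-.375)
```

```text
shift cm -0.03 0.20 5.01 twist -0.0 q6~1.49
```

Request:
step_arm(
  plan="0 0.2 1 0 20;0 0.2 2 0 20;0 0.2 3 0 20;0 0.2 4 0 20;0 0.2 5 0 20;0 0.2 5 0 20;0 0.2 5 0 20;0 0.2 5 0 20",
)

```text
time_s: 16.1
eef_pos: [509.1, -252.0, 115.7]
ee_rot: [0.0, 0.982, -0.187, 0.0]
force: [-0.2, 0.0, -3.1]
grip_width: 0.337
```

```bash
python3 al.py
python3 - <<'E'
from h import *
z=np.load('/tmp/al.npz');W=z['W'];s=readout.sense();print(s['eef_pos'])
for c in ['top','side']:
    im,d=cams.capture(c);V=cloud(c,d)
    if c=='side': si=im; np.savez('/tmp/side2',im=im,d=d)
cv2.imwrite('pics/chk.png',cv2.cvtColor(np.hstack([cv2.resize(z['im'][140:340,200:440],(400,333)),cv2.resize(si[240:373,370:530],(400,333),interpolation=cv2.INTER_CUBIC)]),cv2.COLOR_RGB2BGR))
E
```

```text
16.1 [ 509.08953992 -251.99293553  115.70914557] -0.37528387248577133 [-0.2  0.  -3.1] [ 0. -0.  0.  0. -0. -0.]
boss top: x -14.8..16.6 y -14.7..14.2 z 59.9 4885
boss top tilt [-0.02422736  0.00191156]
flange top: xmax 48.1 y -25.5..25.3 z 28.07
flange tilt [-0.00601785 -0.00162639]
hole 392 [313.45918367 229.7244898 ] local 37.80262441593769 -0.3143634466671674
[ 509.07190741 -251.98413668  115.73673212]
```

View pics/chk.png

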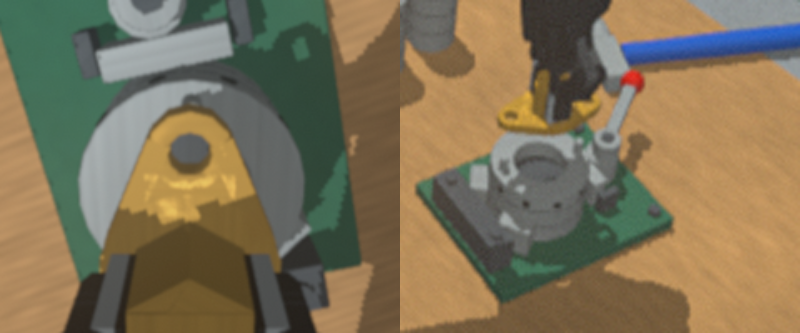

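Wrist view: the hole (190,152 in the crop) sits over the body's far stud area. The side view shows the cover level above the body, with the lever over. Descending the last 3 cm.

Request:
step_arm(
  plan="-0.1 0 0.5 0 20;-0.1 0 1 0 20;-0.1 0 1.5 0 20;-0.1 0 2 0 20;-0.1 0 2.5 0 20;-0.1 0 2.9 0 20;-0.1 0 3.2 0 20;-0.1 0 3.2 0 20;-0.1 0 3.2 0 20;-0.1 0 3.2 0 20",
)

```text
time_s: 17.25
eef_pos: [508.0, -251.5, 83.4]
ee_rot: [0.0, 0.982, -0.187, 0.0]
force: [0.0, -0.3, -3.7]
grip_width: 0.337
```

```bash
python3 al.py
python3 - <<'E'
from h import *
z=np.load('/tmp/al.npz');W=z['W'];im=z['im']
m=(W[...,2]>71)&(W[...,2]<79)&(np.hypot(W[...,0]-508,W[...,1]+251.5)<55)&(np.ptp(im.astype(int),-1)<30)
p=W[m][:,:2];print(m.sum())
# outer rim: farthest point per angular bin; fit centre with r=45
from scipy.optimize import least_squares
q=p-[508,-251.5];ang=np.arctan2(q[:,1],q[:,0]);r=np.hypot(*q.T);b=np.round(ang/0.1)
rim=np.array([p[b==k][r[b==k].argmax()] for k in np.unique(b) if r[b==k].max()>41])
f=least_squares(lambda c:np.hypot(*(rim-c).T)-45,[508,-251.5],loss='soft_l1');print('body centre',f.x,len(rim),np.abs(f.fun).mean())
im,d=cams.capture('side');V=cloud('side',d)
hsv=cv2.cvtColor(im,cv2.COLOR_RGB2HSV);g=(hsv[...,0]>14)&(hsv[...,0]<28)&(hsv[...,1]>110)&(np.hypot(V[...,0]-508,V[...,1]+251.5)<60)&(V[...,2]>85)
print('side cover z',np.percentile(V[g][:,2],[1,5,50,95]).round(1),'x',np.percentile(V[g][:,0],[1,99]))
red=((hsv[...,0]<6)|(hsv[...,0]>174))&(hsv[...,1]>130)&(V[...,1]<-150);k=np.nanmedian(V[red],0);print('knob',k,'q',np.arctan2(k[1]+263.8,k[0]-582)+1.121)
sv=cv2.resize(im[240:360,380:540],(800,600),interpolation=cv2.INTER_CUBIC);save('fin',sv)
E
```

```text
17.25 [ 507.99187695 -251.5177476    83.4260849 ] -0.3752421807826207 [ 0.  -0.3 -3.7] [-0. -0.  0. -0. -0.  0.]
boss top: x -14.8..16.7 y -14.6..14.2 z 60.0 4853
boss top tilt [-0.02603228  0.00161765]
flange top: xmax 48.2 y -24.9..24.9 z 28.08
flange tilt [-0.00805622 -0.00289706]
hole 401 [313.65586035 229.6957606 ] local 37.848322421684514 -0.21279783651447026
6748
body centre [ 507.68416464 -251.65133637] 43 0.3022424511606736
side cover z [101.4 103.4 111.4 157.8] x [466.69127758 550.25232627]
knob [ 658.74490634 -226.01162649   67.80822006] q 1.5785405623437225
```

View pics/fin.png

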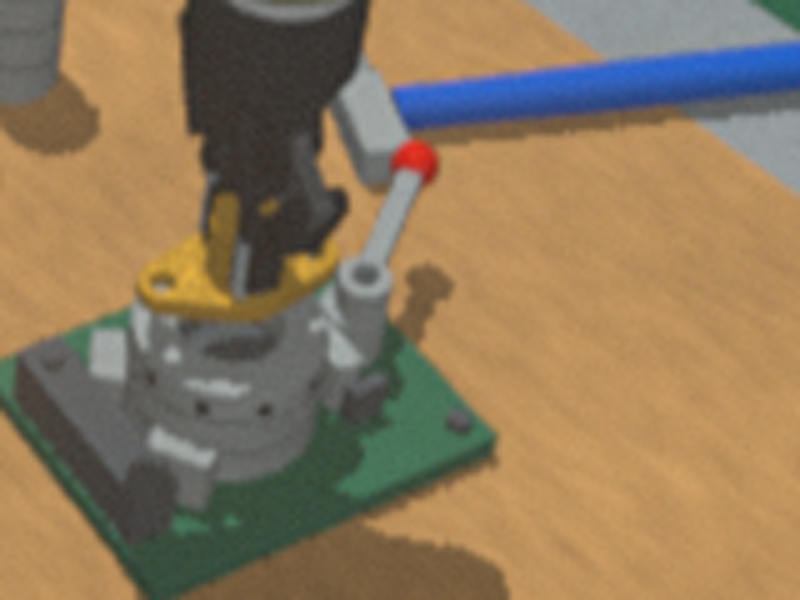

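```bash
python3 -c "
from h import *
s=readout.sense();print(s['time_s'],s['force'],s['grip_width']);print(workorder.finish_job())"
```

```text
17.35 [-0.67587092 -0.14601541 -4.1827355 ] 0.3424278757394419
the job is handed in; nothing more can be done
None
```

The cam lever is swung over and the body clamped. The arm is holding the brass cover, level, about 1 cm above the studs, and I handed the job in at 17.4 s of robot time. The interface gives no verdict, so the figures below are my own measurements.

**Final checks**
- **Height:** the cover's underside is at about z = 101.5 mm, roughly 10.5 mm above the stud tips.
- **Alignment:** the cover's centre is within about 1 mm of the body axis. The hole line matches the stud line to about 0.01 rad, going by the tool's yaw and the stud angle measured just after clamping.
- **Level:** the flange shows a tilt of about 0.01 rad. A fit to the boss top gave about 0.026 rad. Both are inside the 0.08 limit.
- **Contact:** the wrist force is about 4 N, which matches the cover's weight alone, so it is touching nothing.
- **Lever:** three wrist-camera and hand readings put it at 1.63–1.68 rad. The last side-camera reading gave 1.58 rad, which I think reads low because that camera sees only the near side of the knob. All are above 1.5.
- **Sleeves:** I carried the cover over them with its underside about 80 mm above their tops. I did not measure their positions again afterwards.

**What went wrong on the way**
- **Short fingers:** the fingertips end about 33 mm short of the reported TCP (about 45 mm with the gripper open). My first lever swing slid over the knob and left it at about 0.7 rad. Two cameras confirmed the offset, and I allowed for it in every later grasp.
- **Wrong axes:** I worked out one leg of the carry in the wrong axes, so it ended short in x. It stayed high and clear, and I corrected it.

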